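Check a rubber foot strip on the hardness gauge and sort it

TASK

Push the lever of the hardness gauge down until the gauge's round foot is pressed flat on the rubber strip lying under it, hold it there a moment for the needle to settle, and let the lever come up again; the blue hand keeps the reading. Take that strip out and lay it flat in the green tray if the reading is in the green part of the dial, or in the red tray if it is in the red. Leave the strips waiting on the board and everything else on the bench where they are.

Things in the scene. Friction and masses are not known exactly. Their poses are not given: they have to be found in the camera images.
- stand: Blue gauge stand, fixed. Origin on the bench under the pin's axis; x: away from the column, the way the dial looks; y: to the lever's side. Base plate 15 mm thick, x -120 to 60 mm, y -100 to 100 mm. Column 28 mm thick at x = -90 mm, top 235 mm high; arm and slide at x -120 to -30 mm, y -27 to 27 mm, up to 221 mm.
- test_point (a point): The point on top of the base plate straight under the pin, 15 mm above the bench.
- lever (a joint): Lever angle, rad: 0 up (rest), 1.0 lower stop; its end goes down as it grows. It turns in the stand's y-z plane about lever_pivot; at 0 it points to +y and 0.55 rad above level. A spring lifts it; 2 to 4 N down on the grip moves it. The pin meets the strip at 0.56; at 0.8 the foot is flat on it and the lever turns solid: 6 N on the grip there presses the foot well home.
- lever_pivot (a point): Centre of the lever's shaft, 195 mm above the bench, above the dial.
- lever_grip (a point): Middle of the lever's black grip (22 mm thick, 65 mm long, its end 167 mm from the shaft), 134 mm from lever_pivot on the lever's centre line; moves with the lever, 265 mm above the bench at rest. A round bar: push it from above.
- strip_1: Black rubber foot strip, 40 x 180 x 25 mm, 0.3 kg, soft or gone hard; all four look alike and any may be under the gauge. Origin: centre of its underside; length along y, z up. The one under the gauge lies on the base plate along the stand's y, centre 70 mm to the -y side of the pin's axis; grip it across its width 102 mm from the axis, clear of the dial. The others wait on a 15 mm board.
- strip_2: Black rubber foot strip, 40 x 180 x 25 mm, 0.3 kg, soft or gone hard; all four look alike and any may be under the gauge. Origin: centre of its underside; length along y, z up. The one under the gauge lies on the base plate along the stand's y, centre 70 mm to the -y side of the pin's axis; grip it across its width 102 mm from the axis, clear of the dial. The others wait on a 15 mm board.
- strip_3: Black rubber foot strip, 40 x 180 x 25 mm, 0.3 kg, soft or gone hard; all four look alike and any may be under the gauge. Origin: centre of its underside; length along y, z up. The one under the gauge lies on the base plate along the stand's y, centre 70 mm to the -y side of the pin's axis; grip it across its width 102 mm from the axis, clear of the dial. The others wait on a 15 mm board.
- strip_4: Black rubber foot strip, 40 x 180 x 25 mm, 0.3 kg, soft or gone hard; all four look alike and any may be under the gauge. Origin: centre of its underside; length along y, z up. The one under the gauge lies on the base plate along the stand's y, centre 70 mm to the -y side of the pin's axis; grip it across its width 102 mm from the axis, clear of the dial. The others wait on a 15 mm board.
- green_tray: Green plastic tray, open on top, fixed to the bench, 230 mm long (its x axis) by 130 mm wide (its y axis) and 45 mm high, walls and floor 4 mm thick; for strips that are still soft. Origin: centre of its underside.
- red_tray: Red plastic tray, open on top, fixed to the bench, 230 mm long (its x axis) by 130 mm wide (its y axis) and 45 mm high, walls and floor 4 mm thick; for strips that have gone hard. Origin: centre of its underside.
- bottle: Bystander, to be left where it is: white solvent bottle, 64 mm across, 150 mm high. Origin: centre of its underside.
- tin: Bystander, to be left where it is: green tin, 68 mm across, 60 mm high. Origin: centre of its underside.
- screwdriver: Bystander, to be left where it is: screwdriver with orange handle, 200 mm long, lying on the bench.
- circuit_board: Bystander, to be left where it is: green circuit board with components, 130 x 100 x 30 mm. Origin: centre of its underside.
- gauge: Moving head of the stand: dial 84 mm across, centre 124 mm above the bench and 20 mm in front of the pin's axis, leaning back 0.6 rad; under it a round foot 40 mm across, 60 mm above the bench, and a sprung pin standing 6 mm out below the foot. Origin and axes as the stand's with the lever up; it goes down 25 mm per rad of lever, at most 25 mm.
- needle (a joint): Dial's black needle, rad, clockwise facing the dial: 0 lower left (pin fully out), 4.71 lower right (pin pushed in 6 mm). The scale is green from 0 to 2.83, red from 2.83 to 4.71. A soft strip lets the pin sink in, so the needle moves little; a hard one pushes the pin back, so it goes far (usual readings 1.0 to 1.9 and 3.3 to 4.1). True only while the foot is held flat on the strip.
- max_hand (a joint): Dial's blue hand, rad, on the same scale as the needle. It starts at 0; the needle drags it up and it stays at the highest reading when the lever is let up.
There are look-alikes about, which are no part of the job. What is shaped like the strip_1 but turquoise or yellow is not meant.

How it is judged (in metres and radians):
On the way:
1. the gauge's foot is pressed flat on a strip (more than 8 N) and held for 0.3 s ((contact force between gauge and strip_1 above 8 N or contact force between gauge and strip_2 above 8 N or contact force between gauge and strip_3 above 8 N or contact force between gauge and strip_4 above 8 N) and value of joint lever above 0.7 rad), for 0.3 s.
At the end, for the whole second after the job is handed in: The tested strip lies flat, at rest, on the floor of the tray its reading (blue hand) calls for: green below 2.83 rad, red above; its centre within 40 mm of the tray's centre along the tray and 50 mm across. No strip is under the gauge; the lever is back up (below 0.15 rad) (((value of joint max_hand below 2.83 rad and ((x of strip_1 in the frame of green_tray between -0.04 and 0.04 m and y of strip_1 in the frame of green_tray between -0.05 and 0.05 m and z of strip_1 in the frame of green_tray below 0.012 m and angle between strip_1's own z axis and vertical below 0.12 rad and linear speed of strip_1 below 0.02 m/s) or (x of strip_2 in the frame of green_tray between -0.04 and 0.04 m and y of strip_2 in the frame of green_tray between -0.05 and 0.05 m and z of strip_2 in the frame of green_tray below 0.012 m and angle between strip_2's own z axis and vertical below 0.12 rad and linear speed of strip_2 below 0.02 m/s) or (x of strip_3 in the frame of green_tray between -0.04 and 0.04 m and y of strip_3 in the frame of green_tray between -0.05 and 0.05 m and z of strip_3 in the frame of green_tray below 0.012 m and angle between strip_3's own z axis and vertical below 0.12 rad and linear speed of strip_3 below 0.02 m/s) or (x of strip_4 in the frame of green_tray between -0.04 and 0.04 m and y of strip_4 in the frame of green_tray between -0.05 and 0.05 m and z of strip_4 in the frame of green_tray below 0.012 m and angle between strip_4's own z axis and vertical below 0.12 rad and linear speed of strip_4 below 0.02 m/s))) or (value of joint max_hand above 2.83 rad and ((x of strip_1 in the frame of red_tray between -0.04 and 0.04 m and y of strip_1 in the frame of red_tray between -0.05 and 0.05 m and z of strip_1 in the frame of red_tray below 0.012 m and angle between strip_1's own z axis and vertical below 0.12 rad and linear speed of strip_1 below 0.02 m/s) or (x of strip_2 in the frame of red_tray between -0.04 and 0.04 m and y of strip_2 in the frame of red_tray between -0.05 and 0.05 m and z of strip_2 in the frame of red_tray below 0.012 m and angle between strip_2's own z axis and vertical below 0.12 rad and linear speed of strip_2 below 0.02 m/s) or (x of strip_3 in the frame of red_tray between -0.04 and 0.04 m and y of strip_3 in the frame of red_tray between -0.05 and 0.05 m and z of strip_3 in the frame of red_tray below 0.012 m and angle between strip_3's own z axis and vertical below 0.12 rad and linear speed of strip_3 below 0.02 m/s) or (x of strip_4 in the frame of red_tray between -0.04 and 0.04 m and y of strip_4 in the frame of red_tray between -0.05 and 0.05 m and z of strip_4 in the frame of red_tray below 0.012 m and angle between strip_4's own z axis and vertical below 0.12 rad and linear speed of strip_4 below 0.02 m/s)))) and value of joint lever below 0.15 rad and horizontal distance between each of strip_1, strip_2, strip_3, strip_4 and test_point above 0.11 m); the robot touches nothing.
It fails at once if a waiting strip is moved: two different strips are more than 20 mm from where they started (distance of each of strip_1, strip_2 from where it was at the start of the episode above 0.02 m or distance of each of strip_1, strip_3 from where it was at the start of the episode above 0.02 m or distance of each of strip_1, strip_4 from where it was at the start of the episode above 0.02 m or distance of each of strip_2, strip_3 from where it was at the start of the episode above 0.02 m or distance of each of strip_2, strip_4 from where it was at the start of the episode above 0.02 m or distance of each of strip_3, strip_4 from where it was at the start of the episode above 0.02 m).
It fails at once if a bystander is moved more than 30 mm (distance of any of bottle, tin, screwdriver, circuit_board from where it was at the start of the episode above 0.03 m).
It also fails if it takes over 64 s, if anything falls off the work surface, if the arm or the gripper's body presses on something with over 40 N, if the wrist force passes 120 N, or if a joint passes its speed limit or range.

ROBOT

A 6-joint arm with a two-finger parallel gripper is mounted at the origin on the work surface. World frame = base frame: x ahead of the robot, y to its left, z up, the work surface at z = 0. Lengths are in mm, angles in rad, forces in N, time in s.
With the tool pointing down it reaches from about 300 to 875 mm from the base axis. Payload 6.4 kg.
Tool frame: the origin (TCP) lies on the centre line of the jaws, within the pads' length; the fingertips stand 19 mm ahead of it and the grasp point (between the pads) is the TCP; z points along the fingers, y is the line along which they close (so a half turn about z gives the same grasp; the last joint's range is limited). The gripper opens to 85 mm and grips with 20 to 120 N. Pads are 22 mm wide; open, the fingers measure 114 mm over their backs; the gripper's body (76 mm by 85 mm) begins 54 mm behind the grasp point. The pads swing forward as they close: fully open they stand 13 mm farther back than shut.
Start: joints at [-1.367, 0.181, 1.607, -0, 1.354, -0.206], TCP at [229.112, -527.398, 250.288] pointing down, gripper open.
Joint ranges: [-2.99, 2.99], [-0.89, 2.07], [0.3, 2.58], [-1.14, 4.28], [0, 2.63], [-3.12, 3.12]. Speed limits (rad/s): [2.57, 2.57, 3.01, 3.14, 3.14, 3.14].

INTERFACE

Orientations are given as a rotation vector (axis times angle).
In Python, from cell import env gives the robot as it stands. The module is installed in compiled form; this text tells all that it offers.
- The arm moves only by the tool drive_tool, never from a script. Its argument "motion" is a list of rows, each an object with "dp": the shift along the world's x, y, z in m, a list of three; "turn": the turn, a rotation vector about the world's x, y, z in rad, a list of three; "fingers": the closure, from -1 (fully open) to 1 (shut), so that 0 is half open. A call has 1 to 8 rows; each row shifts and turns the commanded pose from where the row before left it; what a row does not reach is not made up. A row lasts 1/8 s, in which the tool goes at most 62.5 mm and 10.7 degrees, less where a joint would pass 70% of its speed; a pose out of reach is approached as far as the arm can. A call is refused whole if a number of a shift passes 0.0625 or a number of a turn 0.188, either way. A call with a gripper value outside its range is refused whole. The fingers move at their own pace and stop on an object; "grip_force" is the grip in N (left out, the last holds). Time passes only in rows, so rows that do not move let the fingers close. It gives the time, the measured TCP pose, the force, the opening and the grip force at its end, in the units of the state.
- env.get_state(): the state, without advancing time (a new reading comes with each control period).
- env.snapshot(name): name is "side" or "top"; returns a dict with "image" (480x640x3 uint8, blue, green, red), "mtx" (3x3 intrinsics, pixels), "R" (3x3) and "t" (3): a world point X has camera coordinates R X + t. Camera axes: x right, y down, z forward; pixel columns grow to the right and rows downward; lengths in mm; the calibration is good to about 2 mm. A picture is of the moment at which its call begins. There is no depth.
- env.close_job(): hands the job in; it is judged then, once.
Trained networks look in a picture, given as the dict that the camera call returned (one of the last four; its "shot" number tells which), for a name from the list of things; names that differ only in an ending like _2 or _b are one class to them, and where a whole thing is asked for, a point or a joint stands for the part that bears it (a point fixed in the world has none). Each returns a list of dicts, best first, with "confidence" (0 to 1); they miss things now and then, are a little off and sometimes report something else, mostly with a low value. They report only what shows in the picture. A call takes as long as a camera call. They do not tell look-alikes from the thing itself.
- env.search_frame(name, picture): "position" ([column, row] in pixels, amid what is visible of it).
The state is a dict: "clock": time; "qpos": joint angles; "qvel": joint speeds; "joint_efforts": joint torques, N m; "tcp_pos": TCP position; "tcp_rot": TCP orientation; "contact_force": force on the tool from outside, world axes, zero at the start; "wrist_torque": the same for the moment, N m; "finger_gap": finger opening in mm; "finger_force": force on a finger pad.
Only numpy, scipy, OpenCV 4.12 (cv2) and the standard library are available. Lean on these libraries where they do the work, as an engineer would, in place of code of your own. Each camera call takes 0.05 s, during which the arm holds its last target. There are 200 camera calls.

## Working session

There is one attempt and no reset: what is moved stays moved. The work goes in short steps, Python scripts to look and compute and a tool call to move; the robot and the scene stay as the last step left them, time stands still between calls to the robot, and variables do not carry over. Pictures are saved under pics/ and viewed, at most 10 in all, crops included, and the job is handed in when it is done.

Besides the shell and the picture viewer there is one more tool, called by a JSON object that holds its "fn" and its "kwargs". drive_tool: Moves the arm, as the interface text tells. Its arguments: {"type":"object","properties":{"motion":{"type":"array"},"grip_force":{"type":"number"}},"required":["motion"]}

```bash
mkdir -p pics
cat > h.py <<'E'
from cell import env
import numpy as np, cv2
def snap(n,f=None):
    s=env.snapshot(n)
    if f: cv2.imwrite('pics/'+f,s['image'])
    return s
def ray(s,px):
    R=np.array(s['R']);t=np.array(s['t']).ravel();K=np.array(s['mtx'])
    c=-R.T@t; d=R.T@np.linalg.inv(K)@np.array([px[0],px[1],1.]); return c,d
def onz(s,px,z):
    c,d=ray(s,px); return c+d*(z-c[2])/d[2]
def proj(s,X):
    v=np.array(s['mtx'])@(np.array(s['R'])@np.array(X,float)+np.array(s['t']).ravel()); return v[:2]/v[2]
E
python3 - <<'E'
from h import *
np.set_printoptions(precision=1,suppress=True)
for n in('top','side'):
    s=snap(n,n+'0.png'); print(n,ray(s,(320,240)))
    for o in 'stand lever_grip strip_1 green_tray red_tray gauge bottle tin'.split():
        print(o,[(np.round(d['position']),round(d['confidence'],2)) for d in env.search_frame(o,s)])
st=env.get_state();print(st['clock'],st['tcp_rot'],st['finger_gap'],st['contact_force'])
E
```

```text
top (array([ 206.7,  -15. , 1726.8]), array([ 0.2, -0. , -1. ]))
stand [(array([305., 255.]), 0.61)]
lever_grip [(array([290., 242.]), 0.53)]
strip_1 [(array([308., 196.]), 0.9), (array([302., 148.]), 0.9), (array([280., 215.]), 0.88), (array([339., 247.]), 0.77), (array([199., 256.]), 0.71), (array([333., 206.]), 0.65)]
green_tray [(array([413., 254.]), 0.61)]
red_tray [(array([201., 259.]), 0.56)]
gauge [(array([310., 235.]), 0.83), (array([198., 258.]), 0.35)]
bottle [(array([428., 197.]), 0.91)]
tin [(array([158., 212.]), 0.69), (array([307., 258.]), 0.56)]
side (array([482.8, 991.7, 770.8]), array([ 0. , -0.9, -0.5]))
stand [(array([349., 280.]), 0.85)]
lever_grip [(array([336., 237.]), 0.62), (array([346., 283.]), 0.37), (array([283., 322.]), 0.26)]
strip_1 [(array([283., 326.]), 0.84), (array([480., 423.]), 0.72), (array([280., 275.]), 0.63), (array([191., 308.]), 0.6), (array([332., 297.]), 0.57)]
green_tray [(array([322., 227.]), 0.81), (array([281., 280.]), 0.2)]
red_tray [(array([343., 418.]), 0.66)]
gauge [(array([328., 268.]), 0.57)]
bottle [(array([282., 216.]), 0.81)]
tin [(array([254., 472.]), 0.56)]
0.9 [-3.1 -0.6  0. ] 85.79843083012253 [-0.2  0.9 -0.1]
```

View pics/top0.png

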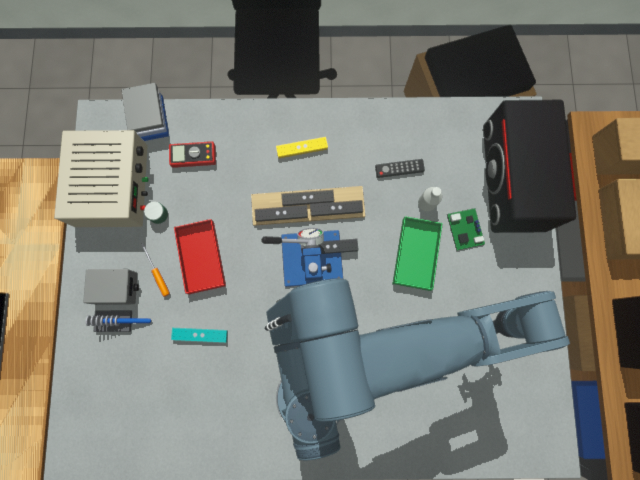

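View pics/side0.png

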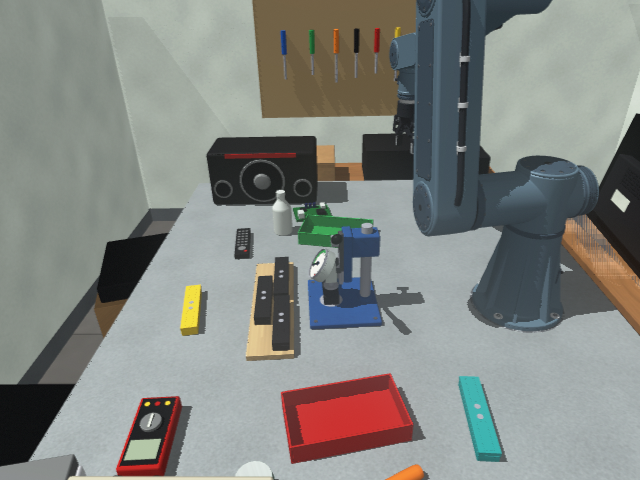

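Top view shows the stand at (313,255), its lever grip at (271,240) and the strip under the gauge sticking out at (341,246). The candidates for strips are that one, three on the board at (308,197), (280,212) and (335,206), and the look-alikes in yellow (302,148) and turquoise (199,336). I'm taking the black one at (341,246) on the blue base. Next is a close crop and measurement.

Run:
```python
from h import *
np.set_printoptions(precision=1,suppress=True)
s=snap('top'); im=s['image']
cv2.imwrite('pics/c1.png',cv2.resize(im[175:300,240:380],None,fx=5.5,fy=4.8*5.5/4.8 if 0 else 4.8,interpolation=cv2.INTER_CUBIC))
hsv=cv2.cvtColor(im,cv2.COLOR_BGR2HSV)
def comps(mask,roi,name,z):
    m=np.zeros_like(mask);x0,x1,y0,y1=roi;m[y0:y1,x0:x1]=mask[y0:y1,x0:x1]
    cs,_=cv2.findContours(m,cv2.RETR_EXTERNAL,cv2.CHAIN_APPROX_NONE);c=max(cs,key=cv2.contourArea)
    P=np.array([onz(s,p[0],z)[:2] for p in c],np.float32)
    print(name,len(c),cv2.minAreaRect(P)); return c
H,S,V=cv2.split(hsv)
red=(((H<8)|(H>172))&(S>150)).astype(np.uint8)
grn=((H>45)&(H<80)&(S>120)).astype(np.uint8)
blu=((H>100)&(H<125)&(S>150)).astype(np.uint8)
comps(red,(165,235,210,305),'red',45);comps(grn,(385,446,210,300),'green',45);comps(blu,(270,355,215,295),'base',15)
blk=((V<75)&(S<120)).astype(np.uint8)
comps(blk,(327,362,230,262),'strip',40)
```

```text
red 204 ((458.4832763671875, 372.0660095214844), (230.44192504882812, 131.51644897460938), 12.300622940063477)
green 204 ((464.9953308105469, -358.9845886230469), (130.48606872558594, 232.76112365722656), 78.9080581665039)
base 272 ((437.8534851074219, -5.6995697021484375), (140.76295471191406, 192.57984924316406), 3.606022357940674)
strip 60 ((471.34552001953125, -104.75857543945312), (5.202419757843018, 97.88995361328125), 4.014955043792725)
```

View pics/c1.png

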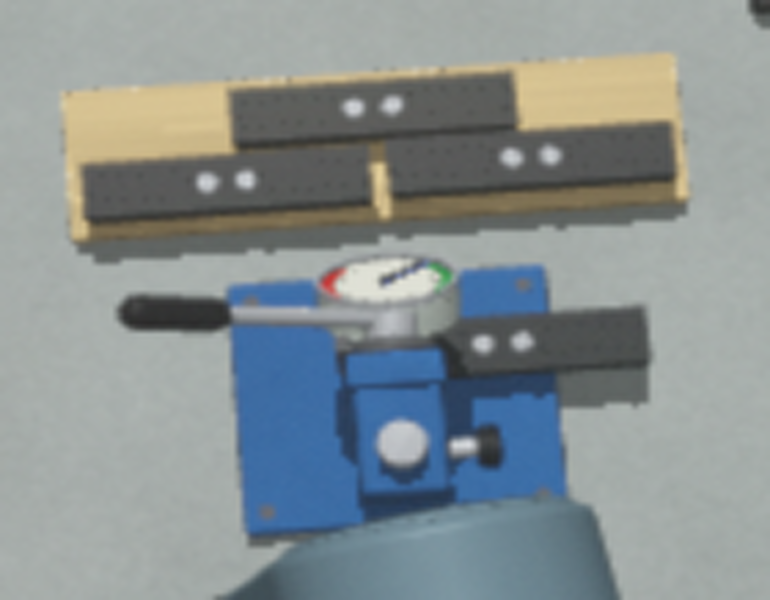

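The crop confirms the black strip under the gauge with its end at pixel (357,245). The lever grip runs from (262,240) to (282,240). The base corners are (281.5,235), (338.7,230.6) and (285.5,286.5).

Run:
```python
from h import *
np.set_printoptions(precision=1,suppress=True)
s=snap('top')
P=[onz(s,p,15)[:2] for p in [(281.5,235),(338.7,230.6),(285.5,286.5)]]
print('base',P,np.linalg.norm(P[0]-P[1]),np.linalg.norm(P[0]-P[2]))
u=(P[0]-P[1]);yaw=np.arctan2(-u[0],u[1]);v=P[0]-P[2];print('yaw',yaw,np.arctan2(v[1],v[0]))
for y in (yaw,np.arctan2(v[1],v[0]),.065):
  ex=np.array([np.cos(y),np.sin(y)]);ey=np.array([-ex[1],ex[0]])
  o=(P[0]-60*ex-100*ey+P[1]-60*ex+100*ey)/2
  print('O',o,'grip',o+134*np.cos(.55)*ey,'strip end',o-160*ey-20*ex,o-160*ey+20*ex,'col',o-90*ex)
print('grip ends',onz(s,(261.8,240.2),282),onz(s,(281.8,240.2),248),'mid',onz(s,(271.6,240.2),265))
print('strip end',onz(s,(357.5,239.2),40),onz(s,(357.8,250),40),'col',onz(s,(313.1,267.3),240))
q=snap('side')
for d in env.search_frame('lever_grip',q)[:1]:
  c,dd=ray(q,d['position']); c2,d2=ray(s,(271.6,240.2))
  t=np.linalg.lstsq(np.c_[dd,-d2],c2-c,rcond=None)[0]; print(c+t[0]*dd,c2+t[1]*d2)
```

```text
base [array([533.5,  98.5]), array([547.4, -97.8]), array([357.2,  84.1])] 196.77833403235655 176.82764584278695
yaw 0.07066346108759186 0.08152650853267528
O [480.6  -3.9] grip [472.5 110.1] strip end [ 471.9 -164.9] [ 511.8 -162. ] col [390.8 -10.2]
O [480.6  -4.5] grip [471.3 109.3] strip end [ 473.7 -165.6] [ 513.6 -162.3] col [390.9 -11.8]
O [480.5  -3.5] grip [473.1 110.5] strip end [ 471.  -164.5] [ 510.9 -161.9] col [390.7  -9.4]
grip ends [467.7 137.6 282. ] [473.3  82.1 248. ] mid [470.5 110.8 265. ]
strip end [ 512.4 -159.4   40. ] [ 475.5 -159.6   40. ] col [393.2  -9.8 240. ]
```

{"fn": "drive_tool", "kwargs": {"motion": [{"dp": [0.02,0.04,0.02],"turn": [0,0,0.15],"fingers": 1},{"dp": [0.03,0.055,0.02],"turn": [0,0,0.15],"fingers": 1},{"dp": [0.03,0.055,0.02],"turn": [0,0,0.15],"fingers": 1},{"dp": [0.03,0.055,0.01],"turn": [0,0,0.15],"fingers": 1},{"dp": [0.03,0.055,0],"turn": [0,0,0.15],"fingers": 1},{"dp": [0.03,0.055,0],"turn": [0,0,0.15],"fingers": 1},{"dp": [0.03,0.055,0],"turn": [0,0,0.15],"fingers": 1},{"dp": [0.03,0.055,0],"turn": [0,0,0.15],"fingers": 1}]}}

```text
clock: 2.1
tcp_pos: [456.1, -107.3, 318.6]
tcp_rot: [2.171, 2.269, 0.001]
contact_force: [0.8, -0.9, 0.3]
finger_gap: 0.2
finger_force: 0.0
```

```bash
cat >> h.py <<'E'
from scipy.spatial.transform import Rotation as Ro
def info():
    s=env.get_state();R=Ro.from_rotvec(s['tcp_rot']).as_matrix()
    print('t',round(s['clock'],2),'p',np.round(s['tcp_pos'],1),'yaz',np.round(np.arctan2(R[1,1],R[0,1]),3),'z',np.round(R[:,2],3),'q',np.round(s['qpos'],2),'F',np.round(s['contact_force'],1),'gap',round(s['finger_gap'],1),s['finger_force'])
E
python3 -c "
from h import *
info()"
```

```text
t 2.1 p [ 456.1 -107.3  318.6] yaz 0.044 z [ 0.001 -0.001 -1.   ] q [-0.49 -0.12  1.78 -0.    1.48 -0.53] F [ 0.8 -0.9  0.3] gap 0.2 0.0
```

{"fn": "drive_tool", "kwargs": {"motion": [{"dp": [0.003,0.05,0.005],"turn": [0,0,0.03],"fingers": 1},{"dp": [0.003,0.055,0],"turn": [0,0,0],"fingers": 1},{"dp": [0.003,0.055,0],"turn": [0,0,0],"fingers": 1},{"dp": [0.003,0.055,0],"turn": [0,0,0],"fingers": 1},{"dp": [0,0,0],"turn": [0,0,0],"fingers": 1},{"dp": [0,0,0],"turn": [0,0,0],"fingers": 1}]}}

```text
clock: 2.85
tcp_pos: [467.3, 105.6, 323.1]
tcp_rot: [2.142, 2.298, -0.001]
contact_force: [0.1, 0.0, -0.4]
finger_gap: 0.1
finger_force: 0.0
```

Run:
```python
from h import *
info(); s=snap('top'); q=snap('side')
a=cv2.resize(s['image'][190:300,230:380],(600,440),interpolation=cv2.INTER_CUBIC)
cv2.imwrite('pics/t1.png',cv2.resize(q['image'][150:350,240:440],(600,600),interpolation=cv2.INTER_CUBIC))
print(proj(q,[472,110,265]),proj(q,[471.5,114,300]))
```

```text
t 2.85 p [467.3 105.6 323.1] yaz 0.07 z [-0.    -0.001 -1.   ] q [-0.03 -0.09  1.75 -0.    1.49 -0.1 ] F [ 0.1  0.  -0.4] gap 0.1 0.0
[336.94560425 238.08119204] [337.11790636 224.80600465]
```

View pics/t1.png

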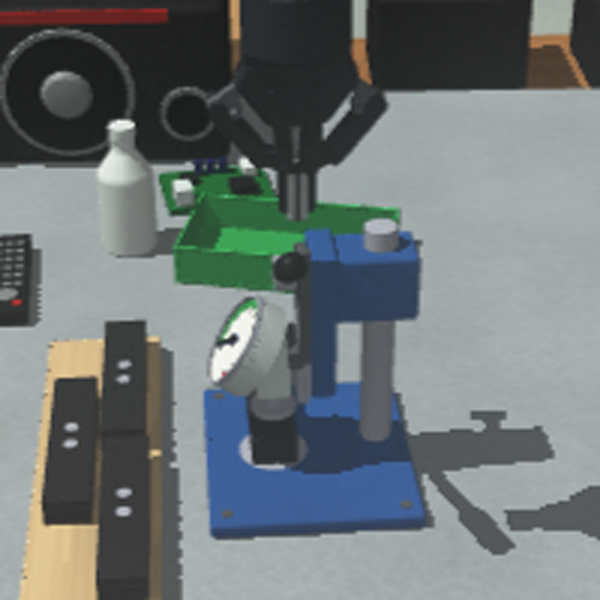

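The side view shows the fingertips right above the grip end at crop (290,268), about 4 mm off in x. I correct that and push down.

{"fn": "drive_tool", "kwargs": {"motion": [{"dp": [0.004,0.009,-0.013],"turn": [0,0,0],"fingers": 1},{"dp": [0,0,-0.015],"turn": [0,0,0],"fingers": 1},{"dp": [0,0,-0.015],"turn": [0,0,0],"fingers": 1},{"dp": [0,0,-0.015],"turn": [0,0,0],"fingers": 1},{"dp": [0,0,-0.015],"turn": [0,0,0],"fingers": 1},{"dp": [0,0,-0.015],"turn": [0,0,0],"fingers": 1},{"dp": [0,0,-0.015],"turn": [0,0,0],"fingers": 1},{"dp": [0,0,-0.015],"turn": [0,0,0],"fingers": 1}]}}

```text
clock: 3.95
tcp_pos: [471.4, 114.9, 204.3]
tcp_rot: [2.143, 2.297, 0.0]
contact_force: [-0.3, 1.0, 4.5]
finger_gap: 0.2
finger_force: 2.4
```

{"fn": "drive_tool", "kwargs": {"motion": [{"dp": [0,0,-0.004],"turn": [0,0,0],"fingers": 1},{"dp": [0,0,-0.004],"turn": [0,0,0],"fingers": 1},{"dp": [0,0,0],"turn": [0,0,0],"fingers": 1}]}}

```text
clock: 4.32
tcp_pos: [471.4, 114.3, 197.2]
tcp_rot: [2.143, 2.296, -0.001]
contact_force: [-1.7, -2.3, 4.8]
finger_gap: -0.0
finger_force: 2.2
```

{"fn": "drive_tool", "kwargs": {"motion": [{"dp": [0,0,-0.003],"turn": [0,0,0],"fingers": 1},{"dp": [0,0,-0.002],"turn": [0,0,0],"fingers": 1},{"dp": [0,0,0],"turn": [0,0,0],"fingers": 1}]}}

```text
clock: 4.7
tcp_pos: [471.9, 114.2, 195.1]
tcp_rot: [2.142, 2.296, -0.001]
contact_force: [-9.4, -3.6, 22.6]
finger_gap: 0.2
finger_force: 11.8
```

Solid contact at 22 N, so I hold it and look at the needle.

{"fn": "drive_tool", "kwargs": {"motion": [{"dp": [0,0,0],"turn": [0,0,0],"fingers": 1},{"dp": [0,0,0],"turn": [0,0,0],"fingers": 1},{"dp": [0,0,0],"turn": [0,0,0],"fingers": 1},{"dp": [0,0,0],"turn": [0,0,0],"fingers": 1},{"dp": [0,0,0],"turn": [0,0,0],"fingers": 1}]}}

```text
clock: 5.32
tcp_pos: [471.8, 114.2, 195.1]
tcp_rot: [2.142, 2.295, -0.0]
contact_force: [-9.5, -4.6, 23.1]
finger_gap: -0.3
finger_force: 11.7
```

Run:
```python
from h import *
info(); s=snap('top'); q=snap('side')
c=proj(q,[500,-2,104]);print(c);x,y=c.astype(int)
a=cv2.resize(q['image'][y-30:y+30,x-30:x+30],(390,560),interpolation=cv2.INTER_CUBIC)
c=proj(s,[500,-2,104]);x,y=c.astype(int)
b=cv2.resize(s['image'][y-22:y+23,x-20:x+20],(400,560),interpolation=cv2.INTER_CUBIC)
cv2.imwrite('pics/d1.png',np.hstack([a,b]))
```

```text
t 5.33 p [471.8 114.2 195.1] yaz 0.069 z [ 0.001 -0.002 -1.   ] q [-0.01  0.04  1.88 -0.    1.22 -0.08] F [-9.5 -4.6 23.1] gap -0.3 11.671812236309052
[325.6890346  270.95563046]
```

View pics/d1.png

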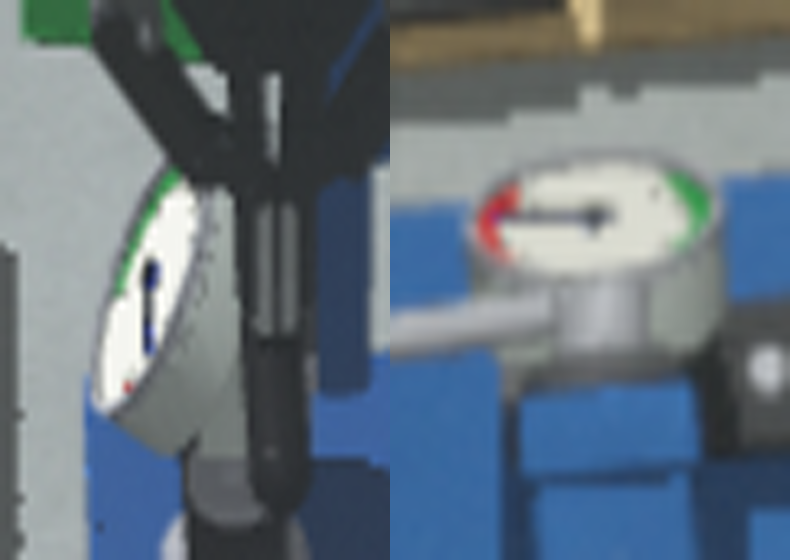

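The needle at (490,217) points to the +y side, well inside the red arc at about 3.9 rad, so the strip goes in the red tray. I let the lever up.

{"fn": "drive_tool", "kwargs": {"motion": [{"dp": [0,0,0.012],"turn": [0,0,0],"fingers": 1},{"dp": [0,0,0.015],"turn": [0,0,0],"fingers": 1},{"dp": [0,0,0.018],"turn": [0,0,0],"fingers": 1},{"dp": [0,0,0.018],"turn": [0,0,0],"fingers": 1},{"dp": [0,0,0.018],"turn": [0,0,0],"fingers": 1},{"dp": [0,0,0.018],"turn": [0,0,0],"fingers": 1},{"dp": [0,0,0.018],"turn": [0,0,0],"fingers": 1},{"dp": [0,0,0.018],"turn": [0,0,0],"fingers": 1}]}}

```text
clock: 6.42
tcp_pos: [471.3, 114.9, 328.1]
tcp_rot: [-2.143, -2.297, 0.0]
contact_force: [0.7, 1.0, -0.4]
finger_gap: 0.1
finger_force: 0.0
```

{"fn": "drive_tool", "kwargs": {"motion": [{"dp": [0.002,-0.03,0],"turn": [0,0,0],"fingers": 1},{"dp": [0.002,-0.05,0],"turn": [0,0,0],"fingers": 1},{"dp": [0.003,-0.05,0],"turn": [0,0,0],"fingers": 1},{"dp": [0.003,-0.05,0],"turn": [0,0,0],"fingers": 0.3},{"dp": [0.003,-0.04,0],"turn": [0,0,0],"fingers": -1},{"dp": [0.003,0,-0.04],"turn": [0,0,0],"fingers": -1},{"dp": [0,0,-0.04],"turn": [0,0,0],"fingers": -1},{"dp": [0,0,0],"turn": [0,0,0],"fingers": -1}]}}

```text
clock: 7.42
tcp_pos: [485.5, -104.3, 244.5]
tcp_rot: [-2.139, -2.291, 0.003]
contact_force: [0.2, 0.9, 1.2]
finger_gap: 85.0
finger_force: 0.0
```

Run:
```python
from h import *
info(); s=snap('top'); q=snap('side')
c=proj(q,[488,-50,100]);x,y=c.astype(int)
a=cv2.resize(q['image'][y-65:y+45,x-55:x+55],(390,390),interpolation=cv2.INTER_CUBIC)
c=proj(s,[500,-50,60]);x,y=c.astype(int)
b=cv2.resize(s['image'][y-35:y+35,x-35:x+35],(390,390),interpolation=cv2.INTER_CUBIC)
cv2.imwrite('pics/d2.png',np.hstack([a,b]))
```

```text
t 7.42 p [ 485.5 -104.3  244.5] yaz 0.069 z [-0.006  0.003 -1.   ] q [-0.45  0.01  1.8   0.    1.33 -0.52] F [0.2 0.9 1.2] gap 85.0 0.0
```

View pics/d2.png

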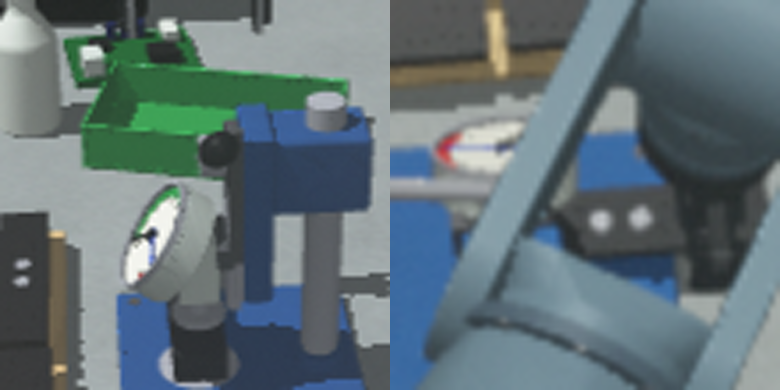

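The blue hand stays in the red and the lever is back up. I go down on the strip.

{"fn": "drive_tool", "kwargs": {"motion": [{"dp": [0.002,-0.002,-0.03],"turn": [0,0,0],"fingers": -1},{"dp": [0,0,-0.04],"turn": [0,0,0],"fingers": -1},{"dp": [0,0,-0.04],"turn": [0,0,0],"fingers": -1},{"dp": [0,0,-0.04],"turn": [0,0,0],"fingers": -1},{"dp": [0,0,-0.03],"turn": [0,0,0],"fingers": -1},{"dp": [0,0,-0.02],"turn": [0,0,0],"fingers": -1},{"dp": [0,0,-0.007],"turn": [0,0,0],"fingers": -1},{"dp": [0,0,0],"turn": [0,0,0],"fingers": -1}]}}

```text
clock: 8.52
tcp_pos: [490.6, -107.6, 41.4]
tcp_rot: [2.142, 2.296, 0.001]
contact_force: [0.2, -0.5, 0.5]
finger_gap: 85.5
finger_force: 0.0
```

{"fn": "drive_tool", "kwargs": {"motion": [{"dp": [0,0,0],"turn": [0,0,0],"fingers": 0},{"dp": [0,0,0],"turn": [0,0,0],"fingers": 1},{"dp": [0,0,0],"turn": [0,0,0],"fingers": 1},{"dp": [0,0,0],"turn": [0,0,0],"fingers": 1},{"dp": [0,0,0],"turn": [0,0,0],"fingers": 1}], "grip_force": 70}}

```text
clock: 9.15
tcp_pos: [490.6, -107.7, 41.5]
tcp_rot: [2.142, 2.295, 0.001]
contact_force: [-0.4, -0.2, 7.4]
finger_gap: 38.6
finger_force: 68.6
```

Grip is a bit high, so I regrip 5 mm lower.

{"fn": "drive_tool", "kwargs": {"motion": [{"dp": [0,0,0],"turn": [0,0,0],"fingers": -0.6},{"dp": [0,0,0],"turn": [0,0,0],"fingers": -0.6},{"dp": [-0.001,0.002,-0.005],"turn": [0,0,0],"fingers": -0.6},{"dp": [0,0,0],"turn": [0,0,0],"fingers": 1},{"dp": [0,0,0],"turn": [0,0,0],"fingers": 1},{"dp": [0,0,0],"turn": [0,0,0],"fingers": 1},{"dp": [0,0,0],"turn": [0,0,0],"fingers": 1}], "grip_force": 80}}

```text
clock: 10.02
tcp_pos: [488.7, -105.3, 35.3]
tcp_rot: [2.143, 2.296, 0.0]
contact_force: [0.1, 1.2, 2.5]
finger_gap: 39.1
finger_force: 79.1
```

Good grip. I lift slightly and slide it out along the stand's -y.

{"fn": "drive_tool", "kwargs": {"motion": [{"dp": [0,0,0.004],"turn": [0,0,0],"fingers": 1},{"dp": [0.001,-0.015,0],"turn": [0,0,0],"fingers": 1},{"dp": [0.002,-0.025,0],"turn": [0,0,0],"fingers": 1},{"dp": [0.002,-0.03,0],"turn": [0,0,0],"fingers": 1},{"dp": [0.002,-0.03,0.005],"turn": [0,0,0],"fingers": 1},{"dp": [0,-0.01,0.03],"turn": [0,0,0],"fingers": 1},{"dp": [0,0,0.05],"turn": [0,0,0],"fingers": 1},{"dp": [0,0,0.05],"turn": [0,0,0],"fingers": 1}]}}

```text
clock: 11.02
tcp_pos: [494.6, -216.2, 174.9]
tcp_rot: [-2.144, -2.295, 0.001]
contact_force: [0.5, -0.1, -2.3]
finger_gap: 39.0
finger_force: 79.5
```

Run:
```python
from h import *
info(); s=snap('top'); q=snap('side')
c=proj(q,[488,-150,150]);x,y=c.astype(int)
a=cv2.resize(q['image'][y-65:y+85,x-75:x+75],(390,390),interpolation=cv2.INTER_CUBIC)
c=proj(s,[500,-150,60]);x,y=c.astype(int)
b=cv2.resize(s['image'][y-50:y+50,x-50:x+50],(390,390),interpolation=cv2.INTER_CUBIC)
cv2.imwrite('pics/d3.png',np.hstack([a,b]))
```

```text
t 11.03 p [ 494.6 -216.2  174.9] yaz 0.068 z [-0.001  0.001 -1.   ] q [-0.63  0.19  1.76 -0.    1.19 -0.7 ] F [ 0.5 -0.1 -2.3] gap 39.0 79.48855833616108
```

View pics/d3.png

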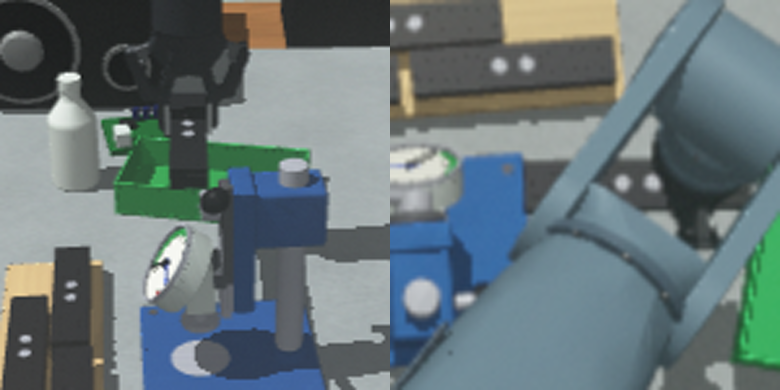

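The strip is held level and the gauge is free. I carry it high over to the red tray, turning it so it points outward.

{"fn": "drive_tool", "kwargs": {"motion": [{"dp": [0,0.01,0.058],"turn": [0,0,-0.1],"fingers": 1},{"dp": [0,0.02,0.058],"turn": [0,0,-0.13],"fingers": 1},{"dp": [-0.005,0.03,0.056],"turn": [0,0,-0.13],"fingers": 1},{"dp": [-0.007,0.05,0],"turn": [0,0,-0.13],"fingers": 1},{"dp": [-0.007,0.05,0],"turn": [0,0,-0.13],"fingers": 1},{"dp": [-0.007,0.05,0],"turn": [0,0,-0.13],"fingers": 1},{"dp": [-0.007,0.05,0],"turn": [0,0,-0.13],"fingers": 1},{"dp": [-0.007,0.05,0],"turn": [0,0,-0.13],"fingers": 1}]}}

```text
clock: 12.12
tcp_pos: [454.9, 95.0, 343.7]
tcp_rot: [-2.989, -0.965, 0.003]
contact_force: [0.1, 0.3, -2.3]
finger_gap: 39.2
finger_force: 80.2
```

{"fn": "drive_tool", "kwargs": {"motion": [{"dp": [-0.005,0.05,0],"turn": [0,0,-0.13],"fingers": 1},{"dp": [-0.005,0.05,0],"turn": [0,0,-0.13],"fingers": 1},{"dp": [-0.005,0.05,0],"turn": [0,0,-0.13],"fingers": 1},{"dp": [-0.005,0.05,0],"turn": [0,0,-0.025],"fingers": 1},{"dp": [-0.005,0.045,0],"turn": [0,0,0],"fingers": 1},{"dp": [-0.002,0.03,0],"turn": [0,0,0],"fingers": 1},{"dp": [0,0,0],"turn": [0,0,0],"fingers": 1}]}}

```text
clock: 13.0
tcp_pos: [428.0, 370.3, 343.0]
tcp_rot: [3.122, 0.341, -0.004]
contact_force: [0.3, -0.1, -2.6]
finger_gap: 38.8
finger_force: 80.4
```

```bash
python3 -c "
from h import *
info()"
```

```text
t 13.0 p [428.  370.3 343. ] yaz -1.353 z [-0.003 -0.001 -1.   ] q [0.5  0.1  1.51 0.   1.53 1.86] F [ 0.3 -0.1 -2.6] gap 38.8 80.40874587837607
```

{"fn": "drive_tool", "kwargs": {"motion": [{"dp": [0,-0.005,-0.035],"turn": [0,0,0],"fingers": 1},{"dp": [0,0,-0.05],"turn": [0,0,0],"fingers": 1},{"dp": [0,0,-0.05],"turn": [0,0,0],"fingers": 1},{"dp": [0,0,-0.05],"turn": [0,0,0],"fingers": 1},{"dp": [0,0,-0.05],"turn": [0,0,0],"fingers": 1},{"dp": [0,0,-0.035],"turn": [0,0,0],"fingers": 1},{"dp": [0,0,-0.01],"turn": [0,0,0],"fingers": 1},{"dp": [0,0,0],"turn": [0,0,0],"fingers": 1}]}}

```text
clock: 14.0
tcp_pos: [428.7, 363.5, 64.9]
tcp_rot: [3.123, 0.336, -0.001]
contact_force: [-0.2, 0.4, -0.8]
finger_gap: 38.9
finger_force: 80.5
```

Run:
```python
from h import *
info(); s=snap('top'); q=snap('side')
c=proj(q,[458,372,60]);x,y=c.astype(int)
a=cv2.resize(q['image'][y-75:y+75,x-75:x+75],(390,390),interpolation=cv2.INTER_CUBIC)
c=proj(s,[458,372,60]);x,y=c.astype(int)
b=cv2.resize(s['image'][y-45:y+45,x-45:x+45],(390,390),interpolation=cv2.INTER_CUBIC)
cv2.imwrite('pics/d4.png',np.hstack([a,b]))
```

```text
t 14.0 p [428.7 363.5  64.9] yaz -1.357 z [-0.001 -0.001 -1.   ] q [ 0.49  0.39  1.76 -0.    0.99  1.85] F [-0.2  0.4 -0.8] gap 38.9 80.48167332541198
```

View pics/d4.png

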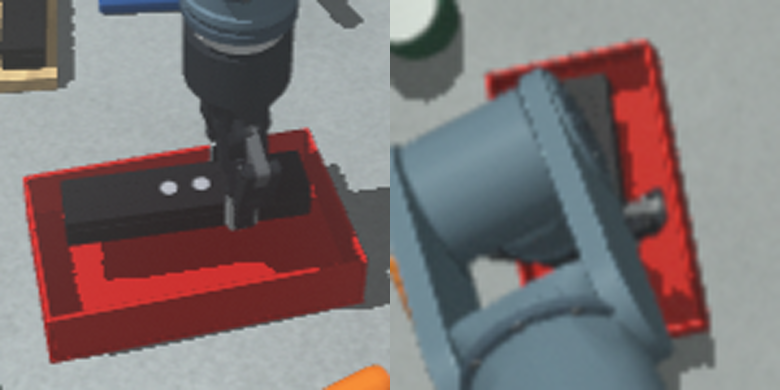

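The strip is aligned and inside the tray outline in both views. I lower it to the floor.

{"fn": "drive_tool", "kwargs": {"motion": [{"dp": [0,0,-0.015],"turn": [0,0,0],"fingers": 1},{"dp": [0,0,-0.013],"turn": [0,0,0],"fingers": 1},{"dp": [0,0,-0.006],"turn": [0,0,0],"fingers": 1},{"dp": [0,0,-0.003],"turn": [0,0,0],"fingers": 1},{"dp": [0,0,0],"turn": [0,0,0],"fingers": 1}]}}

```text
clock: 14.72
tcp_pos: [428.4, 364.2, 27.9]
tcp_rot: [3.123, 0.337, -0.001]
contact_force: [0.3, 0.0, -2.7]
finger_gap: 38.5
finger_force: 80.6
```

{"fn": "drive_tool", "kwargs": {"motion": [{"dp": [0,0,-0.002],"turn": [0,0,0],"fingers": 1},{"dp": [0,0,-0.001],"turn": [0,0,0],"fingers": 1},{"dp": [0,0,0],"turn": [0,0,0],"fingers": 1}]}}

```text
clock: 15.1
tcp_pos: [428.5, 364.2, 25.1]
tcp_rot: [-3.123, -0.337, -0.0]
contact_force: [-0.4, -0.1, -2.2]
finger_gap: 38.6
finger_force: 80.6
```

{"fn": "drive_tool", "kwargs": {"motion": [{"dp": [0,0,0],"turn": [0,0,0],"fingers": -0.3},{"dp": [0,0,0],"turn": [0,0,0],"fingers": -0.3},{"dp": [0,0,0],"turn": [0,0,0],"fingers": -0.3},{"dp": [0,0,0.02],"turn": [0,0,0],"fingers": -0.3},{"dp": [0,0,0.05],"turn": [0,0,0],"fingers": -0.3},{"dp": [0,0,0.06],"turn": [0,0,0],"fingers": -0.3},{"dp": [-0.02,-0.05,0.06],"turn": [0,0,0],"fingers": -0.3},{"dp": [-0.02,-0.06,0.05],"turn": [0,0,0],"fingers": -0.3}]}}

```text
clock: 16.1
tcp_pos: [397.6, 278.6, 244.1]
tcp_rot: [-3.122, -0.339, -0.006]
contact_force: [1.0, -0.6, 1.0]
finger_gap: 55.7
finger_force: 0.0
```

{"fn": "drive_tool", "kwargs": {"motion": [{"dp": [-0.02,-0.05,0.03],"turn": [0,0,0],"fingers": -0.3},{"dp": [-0.02,-0.03,0.03],"turn": [0,0,0],"fingers": -0.3},{"dp": [0,0,0],"turn": [0,0,0],"fingers": -0.3},{"dp": [0,0,0],"turn": [0,0,0],"fingers": -0.3}]}}

```text
clock: 16.6
tcp_pos: [357.6, 199.2, 300.8]
tcp_rot: [-3.123, -0.336, -0.002]
contact_force: [0.3, -0.7, -0.8]
finger_gap: 55.7
finger_force: 0.0
```

Run:
```python
from h import *
info(); s=snap('top'); q=snap('side')
c=proj(q,[458,372,40]);x,y=c.astype(int)
a=cv2.resize(q['image'][190:y+75,x-110:x+110],(390,500),interpolation=cv2.INTER_CUBIC)
b=cv2.resize(s['image'][185:310,150:275],(400,500),interpolation=cv2.INTER_CUBIC)
cv2.imwrite('pics/d5.png',np.hstack([a,b]))
im=s['image'];m=((im.max(2)<85)).astype(np.uint8);k=np.zeros_like(m);k[222:290,178:222]=m[222:290,178:222]
n,l,st,ce=cv2.connectedComponentsWithStats(k);i=1+np.argmax(st[1:,4]);print(st[i],ce[i],onz(s,ce[i],25))
```

```text
t 16.6 p [357.6 199.2 300.8] yaz -1.356 z [ 0.001  0.001 -1.   ] q [ 0.22 -0.26  1.93  0.    1.47  1.57] F [ 0.3 -0.7 -0.8] gap 55.7 0.0
[193 230  14  24 224] [199.62053571 239.53125   ] [517.97164402 376.37347946  25.        ]
```

View pics/d5.png

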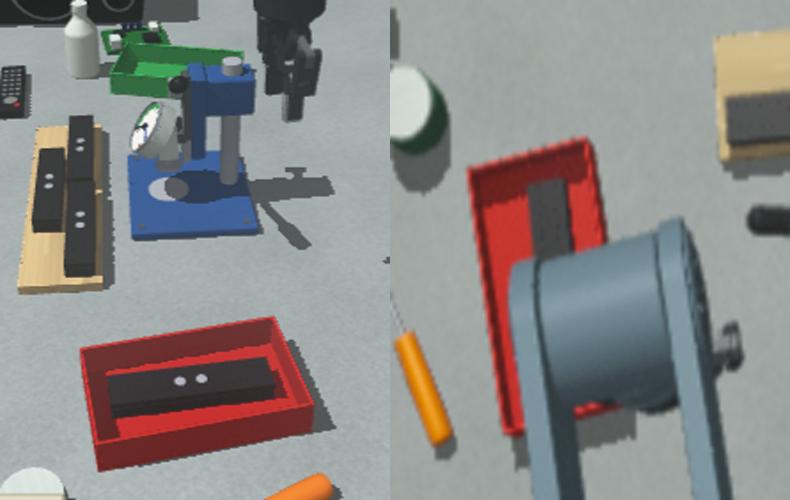

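The side view shows the strip lying flat, centred in the red tray, at crop (192,385). The lever is up, the gauge is empty and the waiting strips haven't moved, so I hand it in.

```bash
python3 -c "
from h import *
print(env.close_job())"
```

```text
the job is handed in; nothing more can be done
None
```

The tested strip read hard (blue hand in the red, about 3.9 rad), so it was laid flat in the red tray and the job handed in at about 17 s; no verdict was returned.

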